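Lock the lid of a potato sample mill

ROBOT

A 6-joint arm with a two-finger parallel gripper is mounted at the origin on the work surface. World frame = base frame: x ahead of the robot, y to its left, z up, the work surface at z = 0. Lengths are in m, angles in rad, forces in N, time in s.
With the tool pointing down it reaches from about 0.275 to 0.75 m from the base axis. Payload 10.2 kg.
Tool frame: the origin (TCP) lies between the finger pads; the fingertips stand env.nose_length ahead of it and the grasp point (between the pads) lies 3 mm ahead of it (env.nose_length is the distance from the TCP to the fingertips, in m); z points along the fingers, y is the direction in which the jaws open and shut (so a half turn about z gives the same grasp; the last joint's range is limited). The gripper opens to 88 mm and grips with 3 to 60 N. Pads are 18 mm wide; open, the fingers measure 123 mm over their backs; the gripper's body (75 mm by 187 mm) begins 45 mm behind the grasp point.
Start: joints at [1.102, 0.313, 1.498, -0, 1.331, -0.223], TCP at [0.128, 0.509, 0.261] pointing down, gripper open.
Joint ranges: [-2.94, 2.94], [-0.97, 2.17], [0.19, 2.56], [-1.23, 4.37], [0.02, 3.11], [-2.88, 2.88]. Speed limits (rad/s): [2.39, 2.39, 3.01, 3.14, 3.14, 3.14].

INTERFACE

Orientations are given as a rotation vector (axis times angle).
In Python, from workcell import env gives the robot as it stands.
- The arm moves only by the shell command python3 -m handwheel 'ROWS' [FORCE]. ROWS is JSON, a list of rows, each a list of 3 entries, a list of its own where there are three numbers: the shift along the tool's x, y, z in cm, then the turn, a rotation vector about the tool's x, y, z in degrees, then the closure, from 0 (fully open) to 1 (shut). A call has 1 to 8 rows; each row is the pose to reach, as a shift and turn from the pose commanded when the call began, along the tool's axes at that moment; what a row does not reach only later rows make up. A row lasts 1/8 s, in which the tool goes at most 62.5 mm and 10.7 degrees, less where a joint would pass 70% of its speed; a pose out of reach is approached as far as the arm can. A call with a gripper value outside its range is refused whole. The fingers move at their own pace and stop on an object; FORCE is the grip in N (left out, the last holds). Time passes only in rows, so rows that repeat a pose let the fingers close. It gives the time, the measured TCP pose, the force and the opening at its end, in the units of the state.
- env.get_state(): the state, without advancing time (a new reading comes with each control period).
- env.capture(name): name is "scene" or "top"; returns the picture (420x560x3 uint8, red, green, blue); there is no depth.
- env.camera_info(name): a dict with "fx", "fy", "cx", "cy" (pixels), "world_from_camera" (4x4, takes a point from camera to world coordinates). Camera axes: x right, y down, z forward; pixel columns grow to the right and rows downward; lengths in m; the calibration is good to about 2 mm. A picture is of the moment at which its call begins. camera_info takes no time and is no camera call.
- env.hand_in(): hands the job in, once; it reports no verdict.
Trained networks look in the newest picture that a camera, given by its name, has taken for a name from the list of things; names that differ only in an ending like _2 or _b are one class to them, and where a whole thing is asked for, a point or a joint stands for the part that bears it (a point fixed in the world has none). Each returns a list of dicts, best first, with "p" (0 to 1); they miss things now and then, are a little off and sometimes report something else, mostly with a low value. They report only what shows in the picture. A call takes as long as a camera call. They do not tell look-alikes from the thing itself.
- env.spot_in(camera, target): "pixel" ([column, row] in pixels, amid what is visible of it).
The state is a dict: "clock": time; "joint_positions": joint angles; "qvel": joint speeds; "joint_efforts": joint torques, N m; "tool_pos": TCP position; "orientation": TCP orientation; "force": force on the tool from outside, world axes, zero at the start; "ft_torque": the same for the moment, N m; "width": finger opening in m.
Only numpy, scipy, OpenCV 4.12 (cv2) and the standard library are available. Lean on these libraries where they do the work, as an engineer would, in place of code of your own. Each camera call takes 0.05 s, during which the arm holds its last target. There are 200 camera calls.

TASK

Close the sample mill for the next potato grind: pick up the lid, set it down gently in the mill's rim with its three brass pins dropping through the three gaps, and then turn the lid clockwise by its orange lever until the ramps have drawn it firmly down on the red seal. Stop when it is hand-tight, at about 9 N of push at the lever's grip, because forcing it farther crushes the seal; leave it locked and let go, without disturbing the potatoes and the jar.

Things in the scene. Friction and masses are not known exactly. Their poses are not given: they have to be found in the camera images.
- lid_knob (a point): Black round knob on the lid: 40 mm across, 38 mm tall. The point is its centre, on the lid's axis, 61 mm above the lid's flat underside, on which the lid starts lying on the bench. z is the lid's axis, up; x points along the lever. Under the knob: boss 56 mm across (14 to 42 mm above the underside), steel disc 97 mm across (0 to 14 mm). About 0.45 kg, balanced within 5 mm of the axis.
- lid_lever (a point): Middle of the orange grip of the lid's lever, 110 mm out from the lid's axis, 35 mm above the lid's underside. The lever is a straight bar 16 mm wide and 14 mm tall (28 to 42 mm above the underside) that ends 138 mm from the axis; orange from 70 mm out. x outwards along the lever, z up. It passes above the mill's rim and lugs.
- lid_pin (a point): Outer end of the brass pin under the lever, 58 mm from the lid's axis, 5 mm above the lid's underside. Three such round pins, 8 mm thick, stand out of the disc's side to 62 mm from the axis, at 0 (the lever's direction), 120 and 240 degrees. x outwards, z up.
- mill_axis (a point): Centre of the mill's round mouth, fixed, 100 mm above the bench, z up. The steel rim is 146 mm across, its top 121 mm above the bench. Three blue lugs inside it reach in to 50.3 mm from the axis: the lid's disc has 1.8 mm to spare all round. Set in the gaps, the lid rests on the seal, its underside 97 to 103 mm above the bench. The lid locks by turning clockwise seen from above.
- mill_gap (a point): Red dab on top of the rim, 70 mm from the mill's axis, at the middle of one of three gaps between the lugs, each 26 degrees wide; the others are 120 and 240 degrees round. x points outwards from the axis, z up. The lid enters with its pins in the gaps, its lever over any of the three.
- mill_base (a point): Middle of the mill's underside, on the bench, below its mouth. White motor base 196 mm across and 50 mm tall, then narrowing to the rim. Lugs: clockwise of each gap lies a lug of 94 degrees whose underside falls evenly by 10 mm. The pins meet it after 20 to 75 degrees of turn from the gap, as the seal is worn; from there turning gets harder. No end stop; it holds by friction where left.
- seal: Stiff, slightly springy red seal ring in the bowl, 88 mm across; the origin is its nominal place on the mill's axis, 100 mm above the bench, with the real top face up to 3 mm higher or lower by wear. It seals well under 12 to 30 N of the lid's pressure and is crushed by more; the lid alone weighs about 4.5 N. About 9 N of steady push square to the lever at its grip leaves 15 to 20 N on the seal.
- potato_a: Loose red potato lying on the bench, about 90 x 54 x 54 mm; origin at the middle of its underside. Leave alone.
- potato_b: Loose red potato lying on the bench, about 80 x 50 x 50 mm; origin at the middle of its underside. Leave alone.
- jar: Loose clear sample jar with a white cap, 56 mm across, 75 mm tall; origin at the middle of its underside. Leave alone.
There are look-alikes about, which are no part of the job. Leave any brown or green look-alike of the part that bears lid_knob alone.

How it is judged:
By the outcome, as a careful person would: the job done as asked, in the order asked, and still so for the second after the job is handed in, with the robot touching nothing.
It also fails if it takes over 72 s, if anything falls off the work surface, if the arm or the gripper's body presses on something with over 40 N, if the wrist force passes 120 N, or if a joint passes its speed limit or range.

## Working session

There is one attempt and no reset: what is moved stays moved. The work goes in short steps, Python scripts to look and compute and a shell command to move; the robot and the scene stay as the last step left them, time stands still between calls to the robot, and variables do not carry over. Pictures are saved under pics/ and viewed, about 8 in all and at most 12, crops included, and the job is handed in when it is done.

```bash
mkdir -p pics; ls
python3 - <<'E'
from workcell import env
import cv2,numpy as np
for c in("scene","top"):
    im=env.capture(c); cv2.imwrite(f"pics/{c}0.png",im[:,:,::-1])
    i=env.camera_info(c); print(c,{k:np.round(v,4).tolist() for k,v in i.items()})
    for t in("lid_knob","lid_lever","lid_pin","mill_axis","mill_gap","mill_base","potato_a","jar"):
        print(t,[(np.round(d["pixel"]).tolist(),round(d["p"],2)) for d in env.spot_in(c,t)])
print(env.get_state(),env.nose_length)
E
```

```text
pics
scene {'fx': 408.8993, 'fy': 408.8993, 'cx': 283.8826, 'cy': 209.7792, 'world_from_camera': [[0.251, 0.7711, -0.5852, 1.1415], [0.968, -0.2044, 0.1459, -0.2077], [-0.0071, -0.603, -0.7977, 0.9678], [0.0, 0.0, 0.0, 1.0]]}
lid_knob [([345.0, 150.0], 0.73), ([201.0, 189.0], 0.72), ([180.0, 321.0], 0.56)]
lid_lever [([199.0, 188.0], 0.98), ([245.0, 240.0], 0.79), ([346.0, 146.0], 0.78), ([181.0, 320.0], 0.66)]
lid_pin [([244.0, 236.0], 0.95), ([348.0, 146.0], 0.85), ([183.0, 321.0], 0.83), ([201.0, 192.0], 0.8)]
mill_axis [([359.0, 211.0], 0.87)]
mill_gap [([361.0, 213.0], 0.88), ([241.0, 237.0], 0.29)]
mill_base [([358.0, 213.0], 0.67)]
potato_a [([316.0, 273.0], 0.94), ([413.0, 287.0], 0.69)]
jar [([267.0, 322.0], 0.69)]
top {'fx': 534.3107, 'fy': 534.3107, 'cx': 269.283, 'cy': 204.3833, 'world_from_camera': [[-0.0056, -0.9915, 0.1299, 0.3473], [-1.0, 0.0057, 0.0005, -0.0484], [-0.0012, -0.1299, -0.9915, 1.3328], [0.0, 0.0, 0.0, 1.0]]}
lid_knob [([160.0, 318.0], 0.93), ([351.0, 296.0], 0.68), ([393.0, 137.0], 0.67), ([316.0, 210.0], 0.59), ([184.0, 201.0], 0.48)]
lid_lever [([391.
[... 405 characters left out ...]
]
{'clock': 0.9, 'joint_positions': array([ 1.10159019e+00,  3.12910156e-01,  1.49770540e+00, -1.09751503e-05,
        1.33098614e+00, -2.23404290e-01]), 'qvel': array([-2.56051871e-03,  1.30962024e-05,  1.38863539e-03,  8.00590909e-04,
       -1.80980387e-03, -1.63160728e-03]), 'joint_efforts': array([-1.23134589e-03, -4.02112198e+01, -2.52420938e+01,  6.93884958e-02,
        3.18129826e-02,  8.27160164e-06]), 'tool_pos': array([0.12777018, 0.50922238, 0.26071294]), 'orientation': array([ 3.85128454e-01,  3.11788979e+00, -1.90469127e-05]), 'force': array([-0.83379187,  0.15971511, -1.77805824]), 'ft_torque': array([-0.01470539, -0.03324378,  0.02807296]), 'width': 0.08829211368417912} 0.022
```

View pics/top0.png

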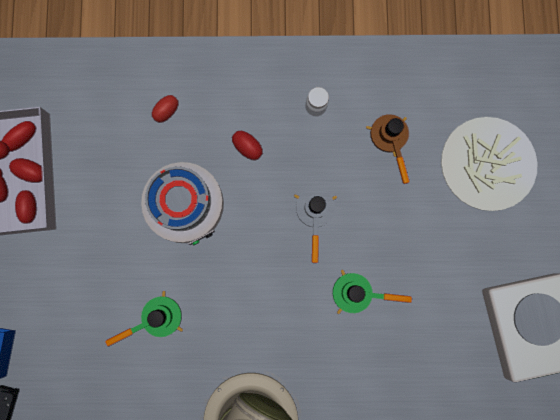

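View pics/scene0.png

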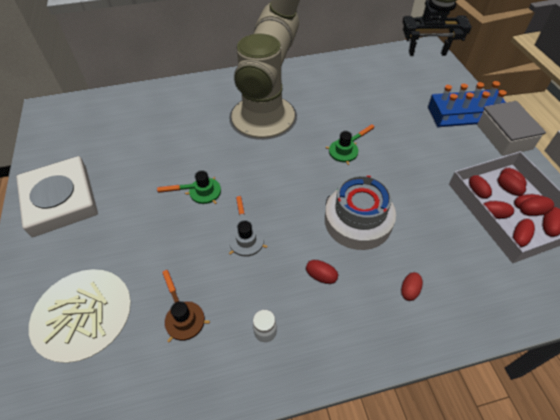

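Possible lids in the top view: steel (316,206), green (157,318) and (355,294), brown (393,128). The description gives a steel disc with a black knob, so I choose (316,206). The mill is at (180,201). I'll check both in a close crop.

```bash
cat > h.py <<'E'
from workcell import env
import numpy as np, cv2
from scipy.spatial.transform import Rotation as R
def ray(c,px,z):
    i=env.camera_info(c);T=np.array(i["world_from_camera"])
    d=T[:3,:3]@np.array([(px[0]-i["cx"])/i["fx"],(px[1]-i["cy"])/i["fy"],1])
    o=T[:3,3];return o+d*(z-o[2])/d[2]
def proj(c,p):
    i=env.camera_info(c);T=np.array(i["world_from_camera"])
    q=T[:3,:3].T@(np.array(p)-T[:3,3]);return np.array([i["cx"]+i["fx"]*q[0]/q[2],i["cy"]+i["fy"]*q[1]/q[2]])
def blobs(im,f,box):
    m=f(cv2.cvtColor(im,cv2.COLOR_RGB2HSV).astype(int)).astype(np.uint8)
    k=np.zeros_like(m);x0,y0,x1,y1=box;k[y0:y1,x0:x1]=m[y0:y1,x0:x1]
    return k
red=lambda h:((h[...,0]<6)|(h[...,0]>174))&(h[...,1]>150)&(h[...,2]>90)
orange=lambda h:(h[...,0]>=6)&(h[...,0]<20)&(h[...,1]>150)&(h[...,2]>100)
blue=lambda h:(h[...,0]>95)&(h[...,0]<125)&(h[...,1]>140)
dark=lambda h:(h[...,2]<60)
def comps(m):
    n,l,s,c=cv2.connectedComponentsWithStats(m)
    return [(int(s[i,4]),np.round(c[i],1).tolist(),s[i,:4].tolist()) for i in range(1,n) if s[i,4]>2]
E
python3 - <<'E'
from h import *
im=cv2.imread("pics/top0.png")[:,:,::-1].copy()
a=cv2.resize(im[160:280,265:365],None,fx=4,fy=4,interpolation=cv2.INTER_CUBIC)
b=cv2.resize(im[153:253,132:232],None,fx=4,fy=4,interpolation=cv2.INTER_CUBIC)
b=cv2.copyMakeBorder(b,0,80,0,0,cv2.BORDER_CONSTANT)
cv2.imwrite("pics/crop1.png",np.hstack([a,b])[:,:,::-1])
print("orange",comps(blobs(im,orange,(265,160,365,280))));print("dark",comps(blobs(im,dark,(290,180,345,235))))
print("red",comps(blobs(im,red,(132,153,232,253))));print("blue",comps(blobs(im,blue,(132,153,232,253))))
E
```

```text
orange [(3, [333.3, 197.7], [333, 197, 2, 2]), (163, [314.5, 248.6], [312, 235, 6, 28]), (5, [342.8, 273.0], [342, 272, 3, 3])]
dark [(222, [316.6, 204.5], [309, 196, 16, 18])]
red [(8, [162.5, 171.0], [161, 170, 4, 3]), (496, [177.7, 198.6], [160, 181, 37, 36]), (8, [206.5, 197.5], [206, 196, 2, 4]), (7, [159.7, 222.7], [158, 222, 4, 3])]
blue [(259, [188.6, 178.3], [170, 170, 35, 24]), (271, [154.0, 197.0], [148, 178, 15, 40]), (252, [187.2, 217.0], [168, 203, 36, 23])]
```

View pics/crop1.png

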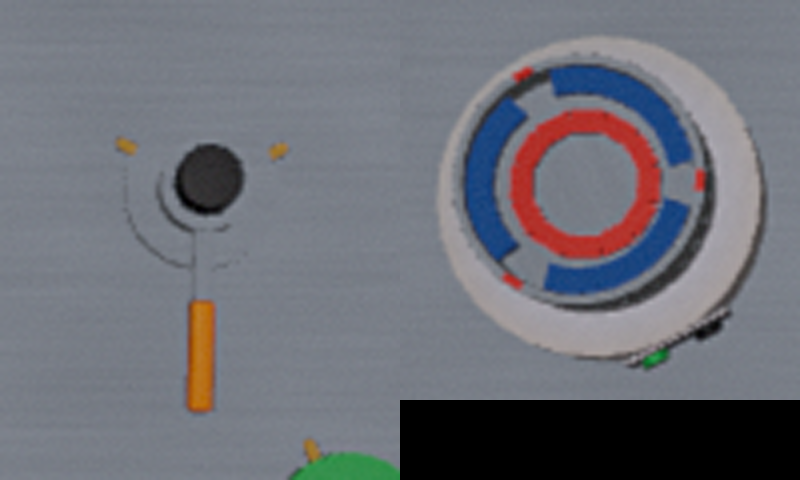

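The left crop shows the plain steel lid. Its knob is near (317,204), brass pins near (296,196) and (334,198), and the orange lever runs to (314,249), towards the robot. The right crop shows the mill with dabs at (162,171), (206,197) and (160,223).

```bash
cat >> h.py <<'E'
from scipy.optimize import least_squares
def fit(obs,x0):
    """obs: list (cam,pixel,(r,ang_deg,z)); solves x,y,theta"""
    def f(v):
        return np.concatenate([proj(c,[v[0]+r*np.cos(v[2]+np.radians(a)),v[1]+r*np.sin(v[2]+np.radians(a)),z])-px for c,px,(r,a,z) in obs])
    s=least_squares(f,x0);return s.x,np.round(s.fun.reshape(-1,2),1)
E
python3 - <<'E'
from h import *
t=cv2.imread("pics/top0.png")[:,:,::-1].copy();s=cv2.imread("pics/scene0.png")[:,:,::-1].copy()
print("s red",comps(blobs(s,red,(315,165,410,245))));print("s blue",comps(blobs(s,blue,(315,165,410,245))))
print("s orange",comps(blobs(s,orange,(225,190,275,260))));print("s dark",comps(blobs(s,dark,(225,215,262,255))))
pin=lambda h:(h[...,0]>=8)&(h[...,0]<28)&(h[...,1]>100)&(h[...,2]>80)
print("t pin",comps(blobs(t,pin,(285,185,345,265))));print("s pin",comps(blobs(s,pin,(225,190,275,260))))
for z in(.097,.1,.103):print(ray("top",[177.7,198.6],z))
d=[[162.5,171.0],[206.5,197.5],[159.7,222.7]];w=[ray("top",p,.121) for p in d];m=np.mean(w,0);print("mill",m,[(np.hypot(*(q-m)[:2]),np.degrees(np.arctan2(*(q-m)[1::-1]))) for q in w])
k=ray("top",[316.6,204.5],.065);g=ray("top",[314.5,248.6],.042);print("knob",k,"grip",g,np.hypot(*(g-k)[:2]),np.degrees(np.arctan2(*(g-k)[1::-1])))
E
```

```text
s red [(226, [362.7, 198.1], [347, 188, 32, 23]), (4, [338.5, 199.5], [338, 199, 2, 2]), (4, [384.5, 209.5], [384, 209, 2, 2])]
s blue [(139, [349.5, 185.4], [340, 179, 23, 18]), (155, [381.5, 192.4], [372, 180, 16, 28]), (76, [363.1, 211.3], [346, 205, 32, 10])]
s orange [(71, [239.7, 204.9], [237, 197, 7, 17])]
s dark [(212, [244.6, 229.5], [238, 221, 14, 18]), (8, [240.8, 244.0], [238, 242, 6, 4]), (3, [252.0, 243.0], [251, 242, 3, 3])]
t pin [(11, [296.3, 195.9], [294, 195, 5, 3]), (11, [334.4, 197.2], [333, 196, 4, 4]), (167, [314.6, 248.3], [312, 235, 7, 28])]
s pin [(91, [239.8, 204.7], [237, 196, 7, 18]), (8, [264.4, 245.8], [263, 245, 4, 3]), (7, [231.0, 252.0], [230, 251, 3, 3])]
[0.52406974 0.16614457 0.097     ]
[0.52364063 0.16562385 0.1       ]
[0.52321152 0.16510314 0.103     ]
mill [0.52445931 0.16539806 0.121     ] [(np.float64(0.06894836983648488), np.float64(28.33521224643645)), (np.float64(0.06940453384685494), np.float64(-91.36606907326603)), (np.float64(0.06948967676033393), np.float64(148.15933400628685))]
knob [ 0.51248287 -0.16094769  0.065     ] grip [ 0.40832889 -0.15610127  0.042     ] 0.104266670717718 177.33587547112643
```

Run:
```python
from h import *
T=[("top",[296.3,195.9],(.0555,120,.008)),("top",[334.4,197.2],(.0555,240,.008)),("top",[314.55,248.4],(.104,0,.042)),("top",[316.6,204.5],(0,0,.068))]
# which pin is which: try both
S=[("scene",[239.75,204.8],(.104,0,.038)),("scene",[244.6,229.5],(0,0,.061)),("scene",[264.4,245.8],(.0555,120,.007)),("scene",[231,252],(.0555,240,.007))]
sw=lambda L:[(c,p,(r,(-a)%360,z)) for c,p,(r,a,z) in L]
for n,L in(("T",T),("Tsw",sw(T)),("S",S),("Ssw",sw(S))):
    v,r=fit(L,[.51,-.16,3.1]);print(n,np.round([v[0],v[1],np.degrees(v[2])],4),np.abs(r).max(),r.tolist())
M=[("top",[162.5,171.0],(.07,120,.121)),("top",[206.5,197.5],(.07,0,.121)),("top",[159.7,222.7],(.07,240,.121))]
v,r=fit(M,[.52,.165,-1.5]);print("MT",v[:2],np.degrees(v[2]),r.tolist())
for p,a in(([338.5,199.5],0),([384.5,209.5],120),([384.5,209.5],240)):
  print(proj("scene",[v[0]+.07*np.cos(v[2]+np.radians(a)),v[1]+.07*np.sin(v[2]+np.radians(a)),.121]))
print(proj("scene",[v[0],v[1],.1]))
q=env.get_state();A=R.from_rotvec(q["orientation"]).as_matrix();print(A.round(3))
```

```text
T [ 5.126000e-01 -1.614000e-01  1.773439e+02] 38.5 [[38.0, 1.3], [-38.5, -1.5], [0.1, 0.1], [0.3, -0.2]]
Tsw [ 5.123000e-01 -1.614000e-01  1.772032e+02] 0.3 [[-0.3, -0.2], [-0.1, 0.1], [0.0, 0.1], [0.3, -0.1]]
S [ 5.120000e-01 -1.597000e-01  1.786988e+02] 34.3 [[-0.5, -0.3], [0.2, -0.5], [-33.6, 5.9], [34.3, -7.3]]
Ssw [ 5.138000e-01 -1.605000e-01  1.775511e+02] 0.6 [[0.0, 0.1], [0.0, 0.1], [0.6, -0.2], [-0.6, 0.0]]
MT [0.52447414 0.16540153] -91.62469448703948 [[-0.2, -0.4], [0.3, 0.1], [-0.0, 0.2]]
[338.32358748 198.94765097]
[384.17526888 209.49551919]
[368.05058544 175.47794499]
[362.29689464 199.16081043]
[[-0.97   0.243  0.   ]
 [ 0.243  0.97  -0.   ]
 [-0.    -0.    -1.   ]]
```

```bash
cat >> h.py <<'E'
def goto(p,yaw,s=None):
    """shift cm / turn deg in the tool's axes from measured pose to TCP p, tool x at yaw (deg), tool down"""
    s=s or env.get_state();A=R.from_rotvec(s["orientation"])
    c,n=np.cos(np.radians(yaw)),np.sin(np.radians(yaw))
    B=R.from_matrix(np.array([[c,n,0],[n,-c,0],[0,0,-1]]))
    print("shift",np.round(A.inv().apply(np.array(p)-s["tool_pos"])*100,2),"turn",np.round((A.inv()*B).as_rotvec(degrees=True),2))
E
python3 -c "
from h import *
goto([.5128,-.161,.2],180)"
python3 -m handwheel '[[[-53.6,-55.6,0],[0,0,-14],0],[[-53.6,-55.6,0],[0,0,-14],0],[[-53.6,-55.6,0],[0,0,-14],0],[[-53.6,-55.6,0],[0,0,-14],0],[[-53.6,-55.6,0],[0,0,-14],0],[[-53.6,-55.6,0],[0,0,-14],0],[[-53.6,-55.6,0],[0,0,-14],0],[[-53.6,-55.6,0],[0,0,-14],0]]' 40
python3 -c "
from h import *
goto([.5128,-.161,.15],180)"
```

```text
shift [-53.65 -55.64   6.07] turn [ -0.     0.   -14.08]
clock: 1.9
tool_pos: [0.3752, 0.0777, 0.2611]
orientation: [0.003, 3.14, 0.0]
force: [1.1, 0.9, -0.2]
width: 0.0881
shift [-13.79 -23.85  11.13] turn [ 0.    0.06 -0.11]
```

```bash
python3 -m handwheel '[[[-13.8,-23.85,3],[0,0,0],0],[[-13.8,-23.85,6],[0,0,0],0],[[-13.8,-23.85,9],[0,0,0],0],[[-13.8,-23.85,11],[0,0,0],0],[[-13.8,-23.85,11],[0,0,0],0],[[-13.8,-23.85,11],[0,0,0],0],[[-13.8,-23.85,11],[0,0,0],0],[[-13.8,-23.85,11],[0,0,0],0]]'
python3 -c "
from h import *
goto([.5128,-.161,.0675],180)"
```

```text
clock: 2.9
tool_pos: [0.5123, -0.1581, 0.1519]
orientation: [0.001, 3.14, -0.001]
force: [0.7, -0.2, -1.0]
width: 0.0879
shift [-0.04 -0.28  8.44] turn [-0.05  0.09 -0.02]
```

```bash
python3 -m handwheel '[[[0,0,4],[0,0,0],0],[[0,0,7],[0,0,0],0],[[0,0,8.4],[0,0,0],0],[[0,0,8.4],[0,0,0],0]]'
python3 -c "
from h import *
goto([.5128,-.161,.0675],180)
im=env.capture('scene');cv2.imwrite('pics/s1.png',cv2.resize(im[150:290,180:320],None,fx=4,fy=4,interpolation=2)[:,:,::-1])"
```

```text
clock: 3.4
tool_pos: [0.5122, -0.1586, 0.0671]
orientation: [-0.001, -3.141, -0.0]
force: [0.2, -0.2, 0.3]
width: 0.0879
shift [-0.06 -0.24 -0.04] turn [ 0.   -0.01 -0.05]
```

View pics/s1.png

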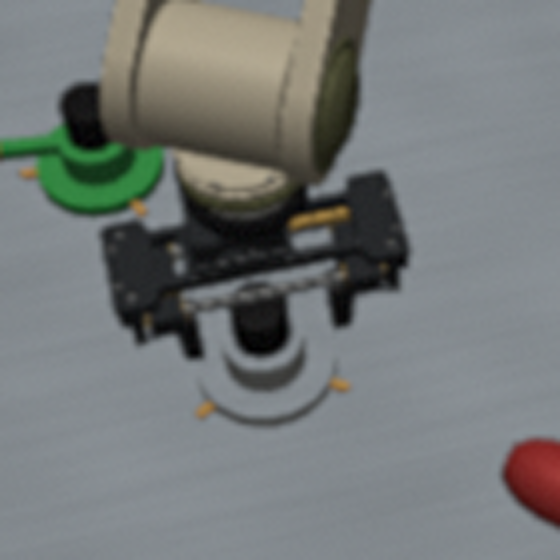

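The open fingers straddle the steel lid's knob, seen at crop (262,320), with the pins clear. Next I centre and close.

```bash
python3 -m handwheel '[[[-0.05,-0.24,0],[0,0,0],0],[[-0.05,-0.24,0],[0,0,0],0],[[-0.05,-0.24,0],[0,0,0],1],[[-0.05,-0.24,0],[0,0,0],1],[[-0.05,-0.24,0],[0,0,0],1],[[-0.05,-0.24,0],[0,0,0],1],[[-0.05,-0.24,0],[0,0,0],1],[[-0.05,-0.24,0],[0,0,0],1]]' 50
python3 -m handwheel '[[[0,0,-2],[0,0,0],1],[[0,0,-5],[0,0,0],1],[[0,0,-10],[0,0,0],1],[[0,0,-15],[0,0,0],1],[[0,0,-15],[0,0,0],1]]' 50
python3 -c "
from h import *
goto([.5245,.1652,.23],180-28.9);print(env.get_state()['ft_torque'])"
```

```text
clock: 4.45
tool_pos: [0.5128, -0.1614, 0.0668]
orientation: [0.002, 3.141, -0.0]
force: [0.5, -0.7, -0.6]
width: 0.0387
clock: 5.08
tool_pos: [0.5135, -0.1617, 0.2194]
orientation: [0.002, 3.137, -0.004]
force: [0.1, 0.5, -5.4]
width: 0.0388
shift [-1.06 32.69 -1.15] turn [-0.08  0.31 28.83]
[ 0.01853365  0.01963526 -0.0061472 ]
```

```bash
python3 -m handwheel '[[[0,5,-1],[0,0,6],1],[[0,11,-1],[0,0,13],1],[[-0.5,17,-1],[0,0,20],1],[[-1,23,-1],[0,0,28.8],1],[[-1.06,28,-1],[0,0,28.8],1],[[-1.06,32.7,-1],[0,0,28.8],1],[[-1.06,32.7,-1],[0,0,28.8],1],[[-1.06,32.7,-1],[0,0,28.8],1]]' 50
python3 - <<'E'
from h import *
goto([.5245,.1652,.217],151.1)
s=env.get_state();print(s["orientation"])
t=env.capture("top");c=env.capture("scene")
a=cv2.resize(t[143:263,112:232],None,fx=3,fy=3,interpolation=2);b=cv2.resize(c[110:250,290:450],None,fx=2.57,fy=2.57,interpolation=2)
b=b[:360];cv2.imwrite("pics/hover.png",np.hstack([a,b])[:,:,::-1])
cv2.imwrite("pics/t2.png",t[:,:,::-1]);cv2.imwrite("pics/s2.png",c[:,:,::-1])
E
```

```text
clock: 6.08
tool_pos: [0.5232, 0.1653, 0.2249]
orientation: [-0.783, -3.039, 0.002]
force: [0.7, -0.3, -5.1]
width: 0.0389
shift [-0.12  0.06  0.79] turn [-0.13 -0.15  0.02]
[-7.82524790e-01 -3.03939869e+00  2.38710611e-03]
```

View pics/hover.png

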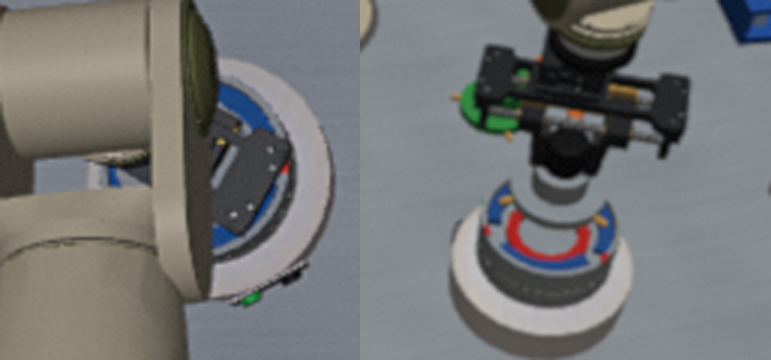

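Run:
```python
from h import *
c=cv2.imread("pics/s2.png")[:,:,::-1].copy()
pin=lambda h:(h[...,0]>=8)&(h[...,0]<28)&(h[...,1]>90)&(h[...,2]>80)
print(comps(blobs(c,pin,(335,180,390,205))))
s=env.get_state();zu=s["tool_pos"][2]-.0668
x,y=s["tool_pos"][:2]
for a in(148.2+120,148.2-120):
    print(proj("scene",[x+.0555*np.cos(np.radians(a)),y+.0555*np.sin(np.radians(a)),zu+.007]))
# red seal and dabs seen now
print(comps(blobs(c,red,(335,180,390,220))))
# px per mm at that place
print(proj("scene",[x+.01,y,zu])-proj("scene",[x,y,zu]),proj("scene",[x,y+.01,zu])-proj("scene",[x,y,zu]))
```

```text
[(11, [347.1, 187.4], [345, 186, 5, 3]), (12, [382.8, 195.5], [381, 194, 5, 4])]
[345.0823738  186.74129005]
[382.55323035 195.21772878]
[(128, [361.0, 202.7], [347, 192, 32, 19]), (4, [338.5, 199.5], [338, 199, 2, 2]), (4, [384.5, 209.5], [384, 209, 2, 2])]
[1.42370528 2.84953805] [ 3.61349096 -0.75218444]
```

```bash
python3 -m handwheel '[[[-0.1,0,2],[0,0,0],1],[[-0.1,0,3.3],[0,0,0],1],[[-0.1,0,3.3],[0,0,0],1],[[-0.1,0,3.3],[0,0,0],1]]' 50
python3 - <<'E'
from h import *
goto([.5245,.1652,.191],151.1)
c=np.mean([env.capture("scene").astype(float) for _ in range(4)],0).astype(np.uint8)
cv2.imwrite("pics/s3.png",c[:,:,::-1])
b=cv2.resize(c[160:240,310:410],None,fx=8,fy=8,interpolation=cv2.INTER_CUBIC)[:600]
s=env.get_state();x,y,z=s["tool_pos"];zu=z-.0668
def P(p):q=proj("scene",p);return tuple(((q-[310,160]+.5)*8).astype(int))
for a in range(0,360,3):
    for r,h,col in((.0485,zu+.0,(0,255,0)),):
        cv2.circle(b,tuple(int(v) for v in P([x+r*np.cos(np.radians(a)),y+r*np.sin(np.radians(a)),h])),1,col,-1)
    for r in(.073,):cv2.circle(b,tuple(int(v) for v in P([.5245+r*np.cos(np.radians(a)),.1654+r*np.sin(np.radians(a)),.121])),1,(255,0,255),-1)
    cv2.circle(b,tuple(int(v) for v in P([.5245+.0503*np.cos(np.radians(a)),.1654+.0503*np.sin(np.radians(a)),.121])),1,(255,255,0),-1)
cv2.imwrite("pics/h3.png",b[:,:,::-1])
E
```

```text
clock: 6.68
tool_pos: [0.5249, 0.165, 0.1943]
orientation: [0.784, 3.041, 0.0]
force: [-0.2, 0.8, -4.7]
width: 0.0386
shift [ 0.05 -0.    0.33] turn [ 0.03  0.04 -0.  ]
```

View pics/h3.png

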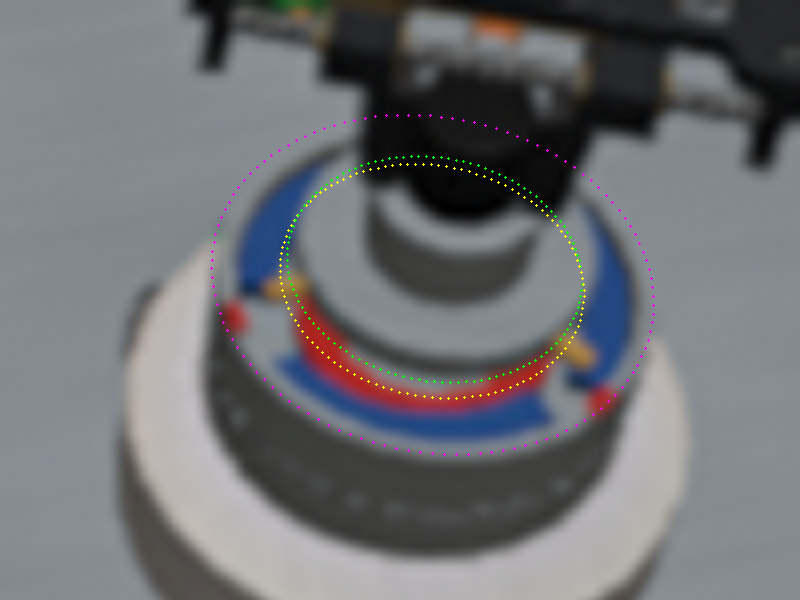

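Run:
```python
from h import *
s=env.get_state();x,y,z=s["tool_pos"];zu=z-.0668
Pc=lambda p:((proj("scene",p)-[310,160]+.5)*8).round().astype(int)
for a in(268.3,28.3):
  for r in(.0485,.0555,.062):print(a,r,Pc([x+r*np.cos(np.radians(a)),y+r*np.sin(np.radians(a)),zu+.005]))
c=cv2.imread("pics/s3.png")[:,:,::-1].copy()
pin=lambda h:(h[...,0]>=8)&(h[...,0]<28)&(h[...,1]>90)&(h[...,2]>80)
print([((np.array(k[1])-[310,160]+.5)*8).round() for k in comps(blobs(c,pin,(330,185,395,212)))])
d=np.array([Pc([x+.0485*np.cos(q),y+.0485*np.sin(q),h]) for h in(zu,zu+.014) for q in np.arange(0,6.28,.02)]);print("disc bbox",d.min(0),d.max(0))
for row in (190,195,200):print(row,[tuple(v) for v in c[row,342:352]],"|",[tuple(v) for v in c[row,378:388]])
for col in (362,366):print(col,[tuple(v) for v in c[200:214,col]])
for a,pp in((0,[338.5,199.5]),(120,[384.5,209.5])):print("dab",Pc([.5245+.07*np.cos(np.radians(a-91.6)),.1654+.07*np.sin(np.radians(a-91.6)),.121]))
```

```text
268.3 0.0485 [296 283]
268.3 0.0555 [276 287]
268.3 0.062 [257 290]
28.3 0.0485 [551 341]
28.3 0.0555 [568 354]
28.3 0.062 [584 365]
[array([288., 290.]), array([568., 350.])]
disc bbox [287 129] [590 383]
190 [(np.uint8(36), np.uint8(72), np.uint8(129)), (np.uint8(36), np.uint8(72), np.uint8(128)), (np.uint8(36), np.uint8(72), np.uint8(129)), (np.uint8(37), np.uint8(67), np.uint8(118)), (np.uint8(61), np.uint8(75), np.uint8(102)), (np.uint8(105), np.uint8(111), np.uint8(116)), (np.uint8(131), np.uint8(137), np.uint8(140)), (np.uint8(136), np.uint8(142), np.uint8(147)), (np.uint8(135), np.uint8(141), np.uint8(147)), (np.uint8(135), np.uint8(141), np.uint8(146))] | [(np.uint8(131), np.uint8(137), np.uint8(142)), (np.uint8(133), np.uint8(139), np.uint8(143)), (np.uint8(130), np.uint8(137), np.uint8(141)), (np.uint8(131), np.uint8(136), np.uint8(141)), (np.uint8(133), np.uint8(139), np.uint8(142)), (np.uint8(124), np.uint8(132), np.uint8(141)), (np.uint8(89), np.uint8(104), np.uint8(134)), (np.uint8(49), np.uint8(74), np.uint8(119)), (np.uint8(55), np.uint8(67), np.uint8(93)), (np.uint8
[... 2506 characters left out ...]
nt8(72), np.uint8(129))]
366 [(np.uint8(132), np.uint8(138), np.uint8(143)), (np.uint8(134), np.uint8(140), np.uint8(145)), (np.uint8(136), np.uint8(142), np.uint8(147)), (np.uint8(131), np.uint8(137), np.uint8(142)), (np.uint8(103), np.uint8(107), np.uint8(110)), (np.uint8(71), np.uint8(72), np.uint8(71)), (np.uint8(68), np.uint8(71), np.uint8(70)), (np.uint8(106), np.uint8(106), np.uint8(107)), (np.uint8(142), np.uint8(106), np.uint8(107)), (np.uint8(167), np.uint8(70), np.uint8(67)), (np.uint8(168), np.uint8(46), np.uint8(57)), (np.uint8(115), np.uint8(62), np.uint8(108)), (np.uint8(52), np.uint8(72), np.uint8(128)), (np.uint8(30), np.uint8(71), np.uint8(129))]
dab [231 316]
dab [597 400]
```

```bash
cat > edge.py <<'E'
from h import *
def sub(c,p0,p1,n=200):
    """strongest gradient along segment p0->p1 (gray), returns pixel"""
    p0,p1=np.array(p0,float),np.array(p1,float);t=np.linspace(0,1,n);q=p0+(p1-p0)*t[:,None]
    v=cv2.remap(c.astype(np.float32),q[:,0].astype(np.float32)[None],q[:,1].astype(np.float32)[None],cv2.INTER_CUBIC)[0]
    return q,v
def hull(x,y,r,zs,s=1):
    a=np.arange(0,2*np.pi,.05)
    P=np.array([proj("scene",[x+r*np.cos(q),y+r*np.sin(q),z]) for z in zs for q in a],np.float32)
    return cv2.convexHull(P)
def fitc(pts,r,zs,x0):
    def f(v):
        h=hull(v[0],v[1],r,zs);return [cv2.pointPolygonTest(h,(float(p[0]),float(p[1])),True) for p in pts]
    s=least_squares(f,x0,diff_step=1e-4);return s.x,np.round(s.fun,2)
E
python3 - <<'E'
from edge import *
c=cv2.imread("pics/s3.png")[:,:,::-1].astype(float);g=c.mean(2)
s=env.get_state();x,y,z=s["tool_pos"];zu=z-.0668
# rim front: light top -> dark side, radial outwards
pts=[]
for a in range(-70,75,6):
    r=np.radians(a+0.);m=lambda R,h:proj("scene",[.5245+R*np.cos(r),.1654+R*np.sin(r),h])
    q,v=sub(g,m(.0685,.121),m(.080,.121));d=np.gradient(v);k=d.argmin()
    if 8<k<190 and d[k]<-.3:pts.append(q[k])
v,e=fitc(pts,.073,[.121],[.5245,.1654]);print("mill",v.round(4),len(pts),e)
sat=c.max(2)-c.min(2)
pts=[]
for a in list(range(-50,125,7)):
    r=np.radians(a);m=lambda R,h:proj("scene",[x+R*np.cos(r),y+R*np.sin(r),h])
    if 15<a<42 : continue
    zz=zu+.014 if (a>60) else zu
    q,v=sub(sat,m(.043,zz),m(.0535,zz));d=np.gradient(v);k=d.argmax()
    if 8<k<190:pts.append(q[k])
    if a%2==0: print(a,k,round(d[k],2))
for zz in(zu-.001,zu,zu+.001):
    v,e=fitc(pts,.0485,[zz,zz+.014],[x,y]);print("lid",v.round(4),"tcp",x.round(4),y.round(4),e)
E
```

```text
Traceback (most recent call last):
  File "edge.py", line 14, in fitc
    s=least_squares(f,x0,diff_step=1e-4);return s.x,np.round(s.fun,2)
  File "edge.py", line 13, in f
    h=hull(v[0],v[1],r,zs);return [cv2.pointPolygonTest(h,(float(p[0]),float(p[1])),True) for p in pts]
  File "edge.py", line 9, in hull
    P=np.array([proj("scene",[x+r*np.cos(q),y+r*np.sin(q),z]) for z in zs for q in a],np.float32)
                ~~~~^^^^^^^^^^^^^^^^^^^^^^^^^^^^^^^^^^^^^^^^^
  File "h.py", line 9, in proj
    i=env.camera_info(c);T=np.array(i["world_from_camera"])
ValueError: time passes only in moves, steps and waits
```

```bash
cat >> h.py <<'E'
import functools
class _E:
    pass
_ci=functools.lru_cache(None)(env.camera_info)
def proj(c,p):
    i=_ci(c);T=np.array(i["world_from_camera"])
    q=T[:3,:3].T@(np.array(p)-T[:3,3]);return np.array([i["cx"]+i["fx"]*q[0]/q[2],i["cy"]+i["fy"]*q[1]/q[2]])
E
sed -i '/^class _E/,/^    pass/d' h.py
python3 - <<'E'
from edge import *
c=cv2.imread("pics/s3.png")[:,:,::-1].astype(float);g=c.mean(2)
s=env.get_state();x,y,z=s["tool_pos"];zu=z-.0668
pts=[]
for a in range(-70,75,6):
    r=np.radians(a+0.);m=lambda R,h:proj("scene",[.5245+R*np.cos(r),.1654+R*np.sin(r),h])
    q,v=sub(g,m(.0685,.121),m(.080,.121));d=np.gradient(v);k=d.argmin()
    if 8<k<190 and d[k]<-.3:pts.append(q[k])
v,e=fitc(pts,.073,[.121],[.5245,.1654]);print("mill",v.round(4),len(pts),e)
sat=c.max(2)-c.min(2)
pts=[]
for a in list(range(-50,125,7)):
    r=np.radians(a);m=lambda R,h:proj("scene",[x+R*np.cos(r),y+R*np.sin(r),h])
    if 15<a<42 : continue
    zz=zu+.014 if (a>60) else zu
    q,v=sub(sat,m(.043,zz),m(.0535,zz));d=np.gradient(v);k=d.argmax()
    if 8<k<190 and d[k]>.3:pts.append(q[k])
for zz in(zu-.001,zu,zu+.001):
    v,e=fitc(pts,.0485,[zz,zz+.014],[x,y]);print("lid",v.round(4),"tcp",x.round(4),y.round(4),e)
E
```

```text
mill [0.5267 0.1647] 18 [ 0.23  0.23 -0.01  0.24 -0.21 -0.25 -0.15  0.48 -0.04  0.05  0.03 -0.35
  0.03  0.08 -0.73 -0.32  0.41  0.68]
lid [0.5256 0.1661] tcp 0.5248 0.1652 [-0.32 -0.49 -0.58  0.39  0.9   1.04 -0.28 -0.75 -0.51 -0.44  0.3   0.09
  0.83]
lid [0.5263 0.1656] tcp 0.5248 0.1652 [-0.3  -0.49 -0.58  0.39  0.89  1.04 -0.29 -0.76 -0.51 -0.44  0.3   0.09
  0.84]
lid [0.527  0.1651] tcp 0.5248 0.1652 [-0.29 -0.48 -0.58  0.39  0.89  1.03 -0.3  -0.76 -0.51 -0.44  0.3   0.1
  0.85]
```

```bash
python3 -m handwheel '[[[-0.05,-0.03,0.4],[0,0,0],1],[[-0.05,-0.03,0.7],[0,0,0],1],[[-0.05,-0.03,1.0],[0,0,0],1],[[-0.05,-0.03,1.0],[0,0,0],1]]' 50
python3 -c "
from h import *
s=env.get_state();print(s['force'],s['ft_torque'])"
python3 -m handwheel '[[[0,0,0.2],[0,0,0],1],[[0,0,0.4],[0,0,0],1],[[0,0,0.4],[0,0,0],1]]' 50
python3 -c "
from h import *
s=env.get_state();print(s['force'],s['ft_torque'])"
```

```text
clock: 7.38
tool_pos: [0.5248, 0.1647, 0.1835]
orientation: [-0.783, -3.042, 0.0]
force: [0.1, -0.1, -5.0]
width: 0.0387
[ 0.10006421 -0.11249037 -5.00792182] [-0.00346351 -0.05699947  0.00443712]
clock: 7.75
tool_pos: [0.5249, 0.1647, 0.1796]
orientation: [-0.783, -3.042, 0.0]
force: [-0.2, -1.0, -5.9]
width: 0.039
[-0.24920134 -1.02574323 -5.94675038] [ 0.01425319 -0.00749957  0.01947407]
```

```bash
python3 -m handwheel '[[[0,0,0.2],[0,0,0],1],[[0,0,0.4],[0,0,0],1],[[0,0,0.4],[0,0,0],1]]' 50
python3 -m handwheel '[[[0,0,0.2],[0,0,0],1],[[0,0,0.35],[0,0,0],1],[[0,0,0.35],[0,0,0],1]]' 50
python3 -c "
from h import *
s=env.get_state();print(s['force'],s['ft_torque'])"
```

```text
clock: 8.12
tool_pos: [0.5249, 0.1647, 0.1756]
orientation: [-0.783, -3.042, 0.0]
force: [-0.3, -0.4, -5.5]
width: 0.0391
clock: 8.5
tool_pos: [0.5249, 0.1647, 0.1721]
orientation: [-0.783, -3.042, 0.0]
force: [0.2, -0.7, -5.2]
width: 0.039
[ 0.22014132 -0.68211333 -5.19297353] [ 0.01788688 -0.01248233 -0.00063075]
```

It's inside the rim with no contact, underside about 0.105. I'll continue in 1 mm steps until it feels the seal.

```bash
python3 -m handwheel '[[[0,0,0.1],[0,0,0],1],[[0,0,0.2],[0,0,0],1],[[0,0,0.2],[0,0,0],1]]' 50
python3 -m handwheel '[[[0,0,0.1],[0,0,0],1],[[0,0,0.1],[0,0,0],1]]' 50
```

```text
clock: 8.88
tool_pos: [0.5249, 0.1647, 0.1702]
orientation: [-0.783, -3.042, 0.0]
force: [0.2, -0.8, -6.0]
width: 0.039
clock: 9.12
tool_pos: [0.5249, 0.1647, 0.1692]
orientation: [-0.783, -3.042, 0.0]
force: [0.7, 0.6, -6.0]
width: 0.039
```

```bash
python3 -m handwheel '[[[0,0,0.1],[0,0,0],1],[[0,0,0.1],[0,0,0],1]]' 50
```

```text
clock: 9.38
tool_pos: [0.5249, 0.1647, 0.1682]
orientation: [-0.783, -3.042, 0.0]
force: [0.1, 1.0, -5.4]
width: 0.0386
```

```bash
for i in 1; do python3 -m handwheel '[[[0,0,0.1],[0,0,0],1],[[0,0,0.1],[0,0,0],1]]' 50; done
python3 -m handwheel '[[[0,0,0.1],[0,0,0],1],[[0,0,0.1],[0,0,0],1]]' 50
```

```text
clock: 9.62
tool_pos: [0.5249, 0.1647, 0.1672]
orientation: [-0.784, -3.042, 0.0]
force: [0.2, 0.3, -4.9]
width: 0.0392
clock: 9.88
tool_pos: [0.525, 0.1647, 0.1664]
orientation: [0.783, 3.042, 0.0]
force: [0.2, -0.6, -4.4]
width: 0.0388
```

```bash
python3 -m handwheel '[[[0,0,0.1],[0,0,0],1],[[0,0,0.1],[0,0,0],1]]' 50
python3 -m handwheel '[[[0,0,0.05],[0,0,0],1],[[0,0,0.05],[0,0,0],1]]' 50
```

```text
clock: 10.12
tool_pos: [0.5252, 0.1646, 0.166]
orientation: [0.783, 3.041, 0.0]
force: [-1.8, 0.1, 5.1]
width: 0.0388
clock: 10.38
tool_pos: [0.5252, 0.1646, 0.1659]
orientation: [0.783, 3.041, 0.0]
force: [-4.4, -1.8, 8.6]
width: 0.0388
```

```bash
python3 -m handwheel '[[[0,0,-0.11],[0,0,0],1],[[0,0,-0.11],[0,0,0],1],[[0,0,-0.11],[0,0,0],0],[[0,0,-0.11],[0,0,0],0],[[0,0,-0.11],[0,0,0],0],[[0,0,-0.11],[0,0,0],0],[[0,0,-0.11],[0,0,0],0]]' 50
python3 -m handwheel '[[[0,0,-3],[0,0,0],0],[[0,0,-8],[0,0,0],0],[[0,0,-12],[0,0,0],0],[[0,0,-12],[0,0,0],0]]' 50
python3 - <<'E'
from h import *
c=env.capture("scene")
cv2.imwrite("pics/s4.png",cv2.resize(c[140:250,300:420],None,fx=5,fy=5,interpolation=2)[:,:,::-1])
a=148.4;c,n=np.cos(np.radians(a)),np.sin(np.radians(a))
goto([.525+.11*c,.1647+.11*n,.25],a)
E
```

```text
clock: 11.25
tool_pos: [0.5249, 0.1647, 0.1658]
orientation: [-0.784, -3.042, -0.0]
force: [-0.4, -1.0, 0.5]
width: 0.0868
clock: 11.75
tool_pos: [0.5257, 0.1648, 0.2887]
orientation: [0.782, 3.037, 0.003]
force: [-0.9, -0.2, -0.7]
width: 0.0884
shift [11.    0.51  3.63] turn [0.06 0.09 2.72]
```

View pics/s4.png

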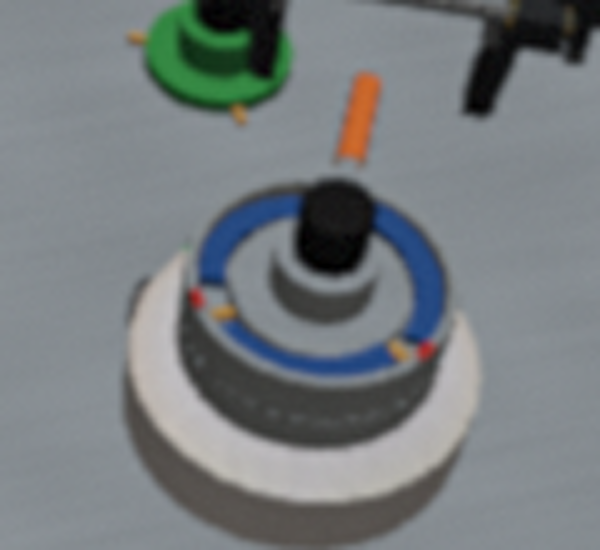

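The lid sits flush in the rim with its two visible pins in the gaps beside the red dabs (222,312 and 400,350 in the crop). The lever points back at (360,115). Next I straddle the lever.

```bash
python3 -m handwheel '[[[5,0.2,0],[0,0,2.7],0.66],[[11,0.51,1],[0,0,2.7],0.66],[[11,0.51,4],[0,0,2.7],0.66],[[11,0.51,8],[0,0,2.7],0.66],[[11,0.51,10],[0,0,2.7],0.66],[[11,0.51,10],[0,0,2.7],0.66],[[11,0.51,10],[0,0,2.7],0.66]]' 30
python3 - <<'E'
from h import *
c=env.capture("scene")
cv2.imwrite("pics/s5.png",cv2.resize(c[110:230,300:420],None,fx=5,fy=5,interpolation=2)[:,:,::-1])
a=148.4;c,n=np.cos(np.radians(a)),np.sin(np.radians(a))
goto([.525+.11*c,.1647+.11*n,.146],a)
E
```

```text
clock: 12.68
tool_pos: [0.4312, 0.2223, 0.1862]
orientation: [0.855, 3.023, 0.0]
force: [0.5, 0.5, 1.0]
width: 0.03
shift [ 0.01 -0.    4.05] turn [0.04 0.04 0.02]
```

View pics/s5.png

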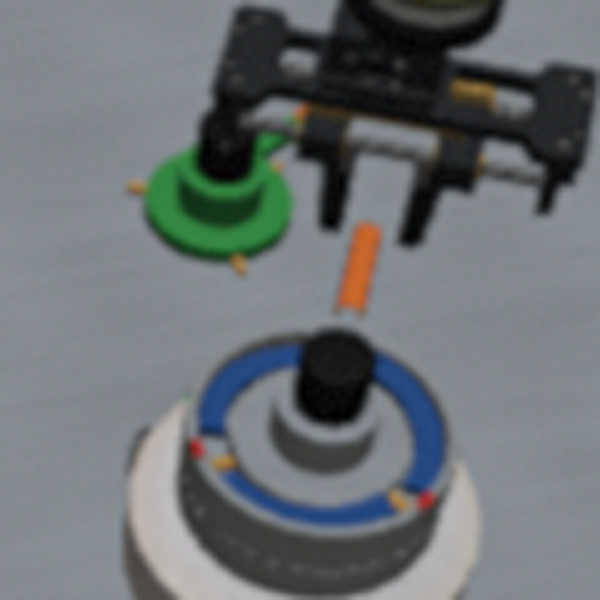

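```bash
python3 -m handwheel '[[[0,0,2],[0,0,0],0.66],[[0,0,4.05],[0,0,0],0.66],[[0,0,4.05],[0,0,0],0.66]]' 30
python3 -m handwheel '[[[-0.01,0.48,0],[0,0,2.5],0.66],[[-0.042,0.96,0],[0,0,5],0.66],[[-0.094,1.436,0],[0,0,7.5],0.66],[[-0.167,1.91,0],[0,0,10],0.66],[[-0.375,2.847,0],[0,0,15],0.66],[[-0.663,3.762,0],[0,0,20],0.66],[[-0.663,3.762,0],[0,0,20],0.66]]' 30
cat > f.py <<'E'
from h import *
def F(n=6):
    L=[]
    for _ in range(n):
        s=env.get_state();y=R.from_rotvec(s["orientation"]).as_matrix()
        L.append([*(y.T@s["force"]),s["ft_torque"][2]]);env.capture("top")
    L=np.array(L);p=s["tool_pos"]-[.525,.1647,0]
    print("tool F xyz,Mz",L.mean(0).round(2),"sd",L.std(0).round(2),"r",np.hypot(*p[:2]).round(4),"ang",np.degrees(np.arctan2(p[1],p[0])).round(1),"yaw",np.degrees(np.arctan2(y[1,0],y[0,0])).round(1),"z",p[2].round(4),"t",s["clock"])
E
python3 -c "
from f import *
F()"
```

```text
clock: 13.1
tool_pos: [0.4308, 0.2222, 0.1451]
orientation: [-0.855, -3.022, 0.001]
force: [0.5, 0.2, -0.4]
width: 0.0302
clock: 13.98
tool_pos: [0.457, 0.2512, 0.1464]
orientation: [1.365, 2.828, 0.002]
force: [-0.8, -0.9, -0.5]
width: 0.0298
tool F xyz,Mz [-0.18 -0.2   0.21 -0.01] sd [0.55 0.59 0.57 0.02] r 0.11 ang 128.6 yaw 128.5 z 0.1457 t 14.225
```

```bash
python3 -m handwheel '[[[-0.01,0.48,0],[0,0,2.5],0.66],[[-0.042,0.96,0],[0,0,5],0.66],[[-0.042,0.96,0],[0,0,5],0.66]]' 30
python3 -m handwheel '[[[-0.01,0.48,0],[0,0,2.5],0.66],[[-0.042,0.96,0],[0,0,5],0.66],[[-0.042,0.96,0],[0,0,5],0.66]]' 30
python3 -c "
from f import *
F()
cv2.imwrite('pics/s6.png',cv2.resize(env.capture('scene')[110:230,300:420],None,fx=5,fy=5,interpolation=2)[:,:,::-1])"
```

```text
clock: 14.65
tool_pos: [0.4642, 0.2565, 0.1454]
orientation: [-1.488, -2.767, 0.0]
force: [-0.7, -0.9, -0.7]
width: 0.0302
clock: 15.02
tool_pos: [0.4724, 0.2614, 0.1453]
orientation: [-1.606, -2.7, 0.0]
force: [0.6, 0.2, -1.1]
width: 0.0301
tool F xyz,Mz [-0.3   0.07  0.33  0.  ] sd [0.34 0.51 0.72 0.03] r 0.11 ang 118.6 yaw 118.5 z 0.1454 t 15.275
```

View pics/s6.png

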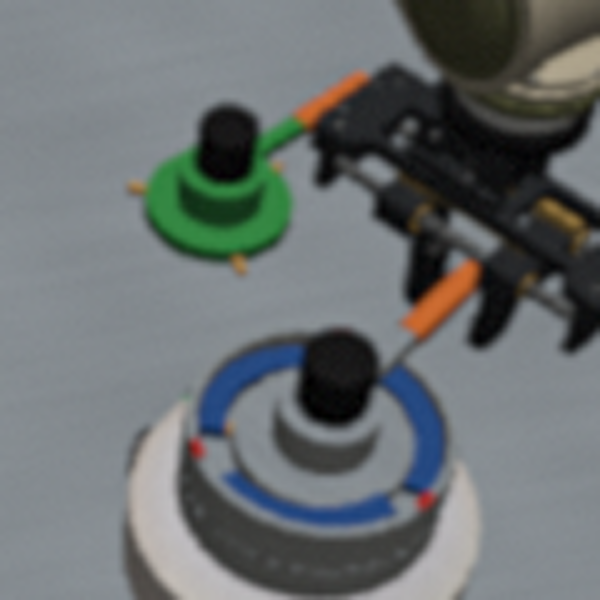

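The lever at (445,300) is following and the pins have gone under the lugs. I continue in small steps.

```bash
python3 -m handwheel '[[[-0.01,0.48,0],[0,0,2.5],0.66],[[-0.042,0.96,0],[0,0,5],0.66],[[-0.042,0.96,0],[0,0,5],0.66]]' 30
python3 -c "
from f import *
F(4)"
```

```text
clock: 15.75
tool_pos: [0.4811, 0.2656, 0.1453]
orientation: [-1.723, -2.627, 0.0]
force: [0.2, -0.4, -0.4]
width: 0.0298
tool F xyz,Mz [0.1  0.01 0.13 0.01] sd [0.35 0.43 0.42 0.02] r 0.1101 ang 113.6 yaw 113.5 z 0.1454 t 15.9
```

```bash
python3 -m handwheel '[[[-0.01,0.48,0],[0,0,2.5],0.66],[[-0.042,0.96,0],[0,0,5],0.66],[[-0.042,0.96,0],[0,0,5],0.66]]' 30
python3 -c "
from f import *
F(4)"
```

```text
clock: 16.32
tool_pos: [0.4901, 0.269, 0.1453]
orientation: [-1.836, -2.549, 0.0]
force: [0.3, -0.3, 0.2]
width: 0.0302
tool F xyz,Mz [-0.12  0.07 -0.12  0.  ] sd [0.26 0.4  0.78 0.02] r 0.11 ang 108.6 yaw 108.5 z 0.1454 t 16.475
```

```bash
python3 -m handwheel '[[[-0.01,0.48,0],[0,0,2.5],0.66],[[-0.042,0.96,0],[0,0,5],0.66],[[-0.042,0.96,0],[0,0,5],0.66]]' 30
python3 -c "
from f import *
F(4)"
```

```text
clock: 16.9
tool_pos: [0.4993, 0.2717, 0.1453]
orientation: [-1.946, -2.466, -0.0]
force: [0.5, -0.4, 0.4]
width: 0.0298
tool F xyz,Mz [ 0.04  0.3  -0.29 -0.01] sd [0.52 0.2  0.36 0.01] r 0.11 ang 103.6 yaw 103.5 z 0.1454 t 17.05
```

```bash
python3 -m handwheel '[[[-0.01,0.48,0],[0,0,2.5],0.66],[[-0.042,0.96,0],[0,0,5],0.66],[[-0.042,0.96,0],[0,0,5],0.66]]' 30
python3 -c "
from f import *
F(4)"
```

```text
clock: 17.48
tool_pos: [0.5088, 0.2735, 0.1453]
orientation: [2.052, 2.379, -0.0]
force: [0.6, 0.8, -0.0]
width: 0.03
tool F xyz,Mz [0.22 0.28 0.38 0.  ] sd [0.33 0.39 0.31 0.03] r 0.11 ang 98.6 yaw 98.5 z 0.1454 t 17.625
```

```bash
python3 -m handwheel '[[[-0.01,0.48,0],[0,0,2.5],0.66],[[-0.042,0.96,0],[0,0,5],0.66],[[-0.042,0.96,0],[0,0,5],0.66]]' 30
python3 -c "
from f import *
F(4)"
```

```text
clock: 18.05
tool_pos: [0.5182, 0.2745, 0.1452]
orientation: [-2.153, -2.287, 0.001]
force: [-0.2, -0.3, 0.1]
width: 0.03
tool F xyz,Mz [-0.13 -0.5   0.55 -0.02] sd [0.33 0.34 0.52 0.01] r 0.11 ang 93.6 yaw 93.5 z 0.1454 t 18.2
```

```bash
python3 -m handwheel '[[[-0.01,0.48,0],[0,0,2.5],0.66],[[-0.01,0.48,0],[0,0,2.5],0.66]]' 30
python3 -c "
from f import *
F(4)"
```

```text
clock: 18.5
tool_pos: [0.5228, 0.2746, 0.1452]
orientation: [-2.203, -2.24, 0.001]
force: [-1.5, -1.6, -0.9]
width: 0.0299
tool F xyz,Mz [-1.61 -1.89  1.5   0.03] sd [0.38 0.38 0.69 0.04] r 0.1099 ang 91.1 yaw 91.0 z 0.1453 t 18.65
```

The pins have met the ramps, so I switch to smaller steps.

```bash
python3 -m handwheel '[[[-0.002,0.19,0],[0,0,1],0.66],[[-0.01,0.38,0],[0,0,2],0.66],[[-0.01,0.38,0],[0,0,2],0.66]]' 30
python3 -c "
from f import *
F(6)"
```

```text
clock: 19.08
tool_pos: [0.5263, 0.2745, 0.145]
orientation: [-2.242, -2.2, 0.003]
force: [-5.9, -1.0, -0.0]
width: 0.03
tool F xyz,Mz [-1.69 -5.09  0.82  0.08] sd [0.83 0.6  0.61 0.03] r 0.1098 ang 89.3 yaw 88.9 z 0.145 t 19.325
```

```bash
python3 -m handwheel '[[[-0.002,0.19,0],[0,0,1],0.66],[[-0.01,0.38,0],[0,0,2],0.66],[[-0.01,0.38,0],[0,0,2],0.66]]' 30
python3 -c "
from f import *
F(6)"
```

```text
clock: 19.75
tool_pos: [0.5297, 0.2743, 0.1448]
orientation: [-2.279, -2.16, 0.005]
force: [-6.0, -1.9, -1.1]
width: 0.0303
tool F xyz,Mz [-2.45 -6.35  0.95  0.1 ] sd [0.29 0.38 0.49 0.01] r 0.1098 ang 87.6 yaw 86.9 z 0.1448 t 20.0
```

```bash
python3 -m handwheel '[[[-0.002,0.19,0],[0,0,1],0.66],[[-0.01,0.38,0],[0,0,2],0.66],[[-0.01,0.38,0],[0,0,2],0.66]]' 30
python3 -c "
from f import *
F(8)"
```

```text
clock: 20.42
tool_pos: [0.533, 0.2741, 0.1446]
orientation: [-2.316, -2.119, 0.006]
force: [-9.0, -2.4, -0.4]
width: 0.03
tool F xyz,Mz [-3.01 -8.53  0.65  0.1 ] sd [0.27 0.27 0.26 0.02] r 0.1097 ang 85.8 yaw 84.9 z 0.1446 t 20.775
```

```bash
python3 -m handwheel '[[[0,0.08,0],[0,0,0.4],0.66],[[0,0.08,0],[0,0,0.4],0.66]]' 30
python3 -c "
from f import *
F(10)"
```

```text
clock: 21.08
tool_pos: [0.5334, 0.274, 0.1445]
orientation: [-2.323, -2.111, 0.008]
force: [-11.1, -2.5, -0.1]
width: 0.0299
tool F xyz,Mz [ -3.16 -10.57   0.4    0.14] sd [0.3  0.45 0.33 0.02] r 0.1096 ang 85.6 yaw 84.5 z 0.1446 t 21.525
```

Hand-tight: the last readings were about 8.5 to 10.6 N. I back off to the middle of the play and lift clear.

```bash
python3 -m handwheel '[[[0,-0.3,0],[0,0,0],0.66],[[0,-0.75,0],[0,0,0],0.66],[[0,-0.75,0],[0,0,0],0.66]]' 30
python3 -c "
from f import *
F(4)
cv2.imwrite('pics/s7.png',cv2.resize(env.capture('scene')[110:230,300:420],None,fx=5,fy=5,interpolation=2)[:,:,::-1])"
```

```text
clock: 21.95
tool_pos: [0.5279, 0.275, 0.1458]
orientation: [2.325, 2.112, 0.002]
force: [-0.2, 0.1, -0.3]
width: 0.0299
tool F xyz,Mz [-0.04  0.   -0.06  0.01] sd [0.15 0.41 0.57 0.02] r 0.1102 ang 88.4 yaw 84.5 z 0.1456 t 22.1
```

View pics/s7.png

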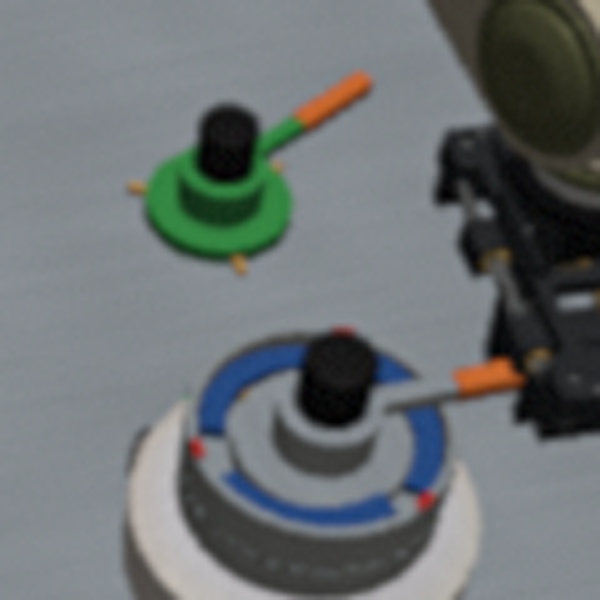

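```bash
python3 -m handwheel '[[[0,0,-1],[0,0,0],0.66],[[0,0,-5],[0,0,0],0.66],[[0,0,-10],[0,0,0],0.66],[[3,-3,-14],[0,0,0],0.66],[[3,-8,-14],[0,0,0],0.66],[[3,-13,-14],[0,0,0],0.66],[[3,-18,-14],[0,0,0],0.66],[[3,-18,-14],[0,0,0],0.66]]' 30
python3 - <<'E'
from h import *
t=env.capture("top");cv2.imwrite("pics/t8.png",cv2.resize(t[80:280,100:380],None,fx=2.8,fy=2.8,interpolation=2)[:,:,::-1])
o=comps(blobs(t,orange,(100,140,215,260)));print(o)
for k in o[:3]:
    w=ray("top",k[1],.141);print(np.degrees(np.arctan2(w[1]-.165,w[0]-.5245)),np.hypot(w[1]-.165,w[0]-.5245))
t0=cv2.imread("pics/top0.png")[:,:,::-1].copy()
for i in(t0,t):print(comps(blobs(i,red,(145,90,270,165))))
print(env.spot_in("top","jar"))
E
```

```text
clock: 23.2
tool_pos: [0.3493, 0.3223, 0.2867]
orientation: [2.322, 2.116, 0.003]
force: [0.6, -0.2, 0.7]
width: 0.0302
[(186, [128.5, 195.2], [114, 192, 29, 7])]
89.09225539113642 0.10463532186021549
[(395, [164.0, 107.6], [152, 96, 26, 25]), (510, [246.7, 144.1], [232, 131, 30, 27])]
[(393, [164.1, 107.5], [152, 96, 26, 25]), (513, [246.7, 144.1], [233, 131, 29, 27])]
[{'pixel': [321.0, 101.2], 'p': 0.86}]
```

View pics/t8.png

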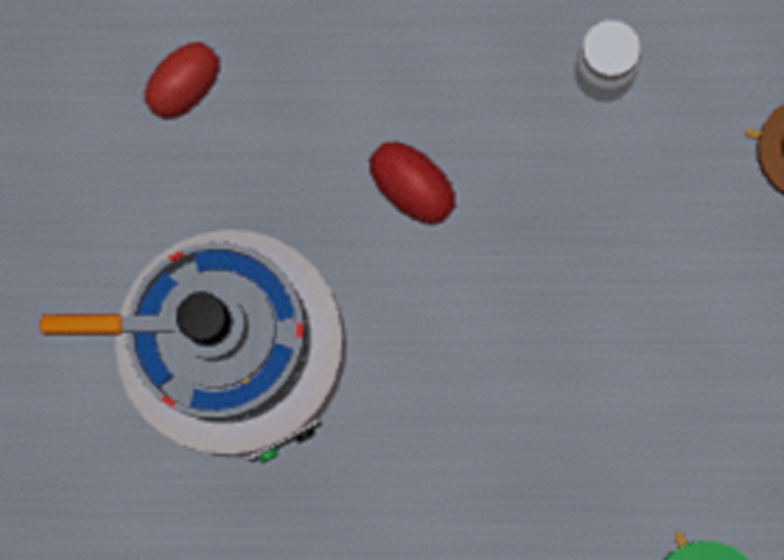

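The lid is closed with its lever at 89° (crop 80,324). The potatoes and jar have not moved, and the arm is clear.

```bash
python3 -c "
from workcell import env
env.hand_in()"
```

```text
the job is handed in; nothing more can be done
```

The mill is closed. I set the steel lid into the rim with its pins in the gaps, touching the seal at about 14 N, then turned it about 59° clockwise by the orange lever. The job was handed in at about 23 s.

- **Tightness:** the push at the grip held at 8.5 N after the last full step. A final 0.4° nudge read 10.6 N, slightly over the 9 N target, probably static friction since the lever barely moved. I stopped there. Pressure on the seal was not measured directly.
- **After letting go:** the force reading fell to zero and the lever stayed at 89°, where the fingers had left it. In the last picture the potatoes were where they started and the jar looked undisturbed. Its detected position differed by about 2 pixels, within the detector's error.
- **Measurements that disagreed:** while the lid hung over the mill, the camera fits differed by 1 to 3 mm. I applied only a small correction, and the lid went in without touching the sides.

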